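Slide a loaded bottle tray from the lab jack onto the shaker platform

ROBOT

A 6-joint arm with a two-finger parallel gripper is mounted at the origin on the work surface. World frame = base frame: x ahead of the robot, y to its left, z up, the work surface at z = 0. Lengths are in m, angles in degrees, forces in N, time in s.
With the tool pointing down it reaches from about 0.375 to 0.9 m from the base axis. Payload 3.1 kg.
Tool frame: the origin (TCP) lies on the centre line of the jaws, within the pads' length; the fingertips stand 25 mm ahead of it and the grasp point (between the pads) lies 6 mm ahead of it; y points along the fingers, x is the direction in which the jaws open and shut, and the axes are right-handed (so a half turn about y gives the same grasp; the last joint's range is limited). The gripper opens to 87 mm and grips with 3 to 60 N. Pads are 19 mm wide; open, the fingers measure 117 mm over their backs; the gripper's body (75 mm by 190 mm) begins 51 mm behind the grasp point.
Start: joints at [60.819, 30.224, 82.088, -0, 67.689, -10.227], TCP at [0.203, 0.591, 0.217] pointing down, gripper open.
Joint ranges: [-176.69, 176.69], [-43.24, 126.21], [12.49, 139.97], [-82, 262], [0, 151.66], [-163.58, 163.58]. Speed limits (degrees/s): [159.86, 159.86, 180, 180, 180, 180].

INTERFACE

Orientations are given as a 3x3 rotation matrix whose columns are the frame's x, y, z axes.
In Python, from rig import * gives the robot as it stands.
- The arm moves only by the tool play_rows, never from a script. Its argument "commands" is a list of rows, each a list of 2 entries, a list of its own where there are three numbers: the shift along the world's x, y, z in m, then the turn, a rotation vector about the world's x, y, z in rad. A call has 1 to 10 rows; each row is the pose to reach, as a shift and turn from the pose commanded when the call began; what a row does not reach only later rows make up. A row lasts 1/8 s, in which the tool goes at most 62.5 mm and 10.7 degrees, less where a joint would pass 70% of its speed; a pose out of reach is approached as far as the arm can. A call with a gripper value outside its range is refused whole. "gripper" is the finger opening in m, from 0 to 0.087, set as the call begins (left out, the last holds). The fingers move at their own pace and stop on an object; the grip force is fixed at half the most. Time passes only in rows, so rows that repeat a pose let the fingers close. It gives the time, the measured TCP pose, the force and the opening at its end, in the units of the state.
- read_state(): the state, without advancing time (a new reading comes with each control period).
- capture(name): name is "side" or "top"; returns a dict with "frame" (384x512x3 uint8, red, green, blue), "depth" (384x512 float32, m along the optical axis (not along the pixel's ray), 0 where there is no reading), "mtx" (3x3 intrinsics, pixels), "dist_coeffs" ([k1, k2, p1, p2, k3] as OpenCV has them; the pictures are not rectified), "cam_to_world" (4x4, takes a point from camera to world coordinates). Camera axes: x right, y down, z forward; pixel columns grow to the right and rows downward; lengths in m; the calibration is good to about 2 mm. A picture is of the moment at which its call begins.
- hand_in(): hands the job in, once; it reports no verdict.
The state is a dict: "time_s": time; "joint_positions": joint angles; "qvel": joint speeds; "tau": joint torques, N m; "position": TCP position; "tcp_rot": TCP orientation; "force": force on the tool from outside, world axes, zero at the start; "moment": the same for the moment, N m; "opening": opening from 0.0 (shut) to 1.0 (fully open).
Only numpy, scipy, OpenCV 4.12 (cv2) and the standard library are available. Lean on these libraries where they do the work, as an engineer would, in place of code of your own. Each camera call takes 0.05 s, during which the arm holds its last target. There are 200 camera calls.

TASK

Load the shaker: slide the tray of bottles off the lab jack, across the gap above the shaker's control panel and onto the shaker's platform, without lifting it clear and without letting its leading end sag into the gap. Push it all the way home until you feel it bear on the stop bar, gently so that the bar is not shoved out of its setting, and ease its handle end down behind the near rim so that it lies flat on the platform. Let go with both bottles still standing in the tray and nothing else on the bench disturbed.

Things in the scene. Friction and masses are not known exactly. Their poses are not given: they have to be found in the camera images.
- shaker: Orbital shaker, fixed, white, housing 260 x 290 mm; origin under its centre at bench height, z up, +y towards the lab jack. On top is a bare steel platform with low rims: a shallow nest for the tray. Below, on the jack's side, the blue sloping control panel sticks out under the gap to y = 234 mm, up to about 83 mm high.
- nest (a point): Centre of the platform's floor between the rims, 116 mm above the shaker's origin, axes as the shaker's. Side rims: 18 mm high, inner faces at x = -87.5 and +87.5 mm, flared out by up to 17 mm each from y = 94 to 137 mm. Across the far end lies the stop bar: straight, 20 mm high, its face (towards the jack) somewhere between y = -111 and -140 mm; its setting is not measured.
- bar_slot (a point): Fixed point on the platform's floor at the near end of the stop bar's slots (nest's y = -116 mm), axes as the shaker's; not the bar itself. The bar, 12 mm thick aluminium, is set farther along -y by 1 to 30 mm and held by two black thumbscrews: it stands firm up to about 15 N and slips along -y if shoved harder.
- near_rim (a point): Middle of the outer top edge of the near rim, 4 mm above the platform's floor, axes as the shaker's. The rim's flat top is 11.5 mm wide; its inner face lies at y = +112.5 mm from the nest point, so 3.5 to 32.5 mm of room is left for the 220 mm tray, by the bar's setting. Outwards it goes on as a bent-down lead-in, 8 mm long, falling 6 mm.
- jack: Lab jack (scissor lift), bare aluminium, fixed, beside the shaker: smooth, slippery 200 x 200 mm top plate without rims, 120 mm above the origin; origin under the centre of its base, z up, y axis as the shaker's within 2 degrees. The top is level with the near rim or up to 3 mm higher; its centre line is up to 8 mm off the shaker's.
- jack_edge (a point): Middle of the upper edge of the jack's plate that faces the shaker, axes as the jack's. From here to the near rim's outer edge is the open gap, 119 to 141 mm.
- tray: Grey plastic tray, 170 (x) by 220 mm (y), loose on the jack; origin at the centre of its underside, z up, -y end leading. Floor 4 mm, side walls 34 mm high. Bottles stand in the -y part, before a cross wall at y = -30 mm; the +y part is empty. 0.68 to 0.9 kg loaded, centre of mass 65 to 75 mm behind the leading end: it tips into the gap before reaching the rim unless the handle end is held down.
- tray_handle (a point): Centre of the grip bead on the tray's handle end (+y, away from the shaker): a bar along x, 170 mm long, 12 mm thick in y, 14 mm high, 37 mm above the tray's underside, 104 mm from its centre; its outer face is the tray's end (y = 110 mm). The end wall below it is 4 mm thick. Axes as the tray's.
- tray_front (a point): Middle of the lower edge of the tray's leading end (110 mm before its centre, at the underside). Axes as the tray's.
- bottle_a: Clear glass bottle with a blue screw cap, 66 mm diameter, 130 mm high, standing loose in one front cell of the tray (at the tray's x = -41 mm, y = -69 mm, a few mm of play); origin at the centre of its underside.
- bottle_b: The same kind of bottle in the other front cell (tray's x = +41 mm, y = -69 mm); origin at the centre of its underside.
- amber: Bystander: amber glass reagent bottle, 76 mm diameter, 150 mm high, on the bench beyond the shaker; origin at the centre of its underside.
- flask: Bystander: white plastic bottle with a red cap, 72 mm diameter, 150 mm high, on the bench beyond the lab jack; origin at the centre of its underside.
- cap: Bystander: a blue screw cap, 44 mm diameter, 22 mm high, lying on the bench beside the shaker's control panel, on its side away from the robot; origin at the centre of its underside.
Things that resemble listed ones, but are neither listed nor needed, are in the scene too. Leave any yellow look-alike of the bottle_b alone.

How it is judged:
By the outcome, as a careful person would: the job done as asked, in the order asked, and still so for the second after the job is handed in, with the robot touching nothing.
It also fails if it takes over 70 s, if anything falls off the work surface, if the arm or the gripper's body presses on something with over 40 N, if the wrist force passes 120 N, or if a joint passes its speed limit or range.

## Working session

There is one attempt and no reset: what is moved stays moved. The work goes in short steps, Python scripts to look and compute and a tool call to move; the robot and the scene stay as the last step left them, time stands still between calls to the robot, and variables do not carry over. Pictures are saved under pics/ and viewed, about 8 in all and at most 12, crops included, and the job is handed in when it is done.

Besides the shell and the picture viewer there is one more tool, called after "Call:" as name(argument=value, ...), one argument or row to a line, values as JSON. play_rows: Moves the arm, as the interface text tells. Its arguments: {"type":"object","properties":{"commands":{"type":"array"},"gripper":{"type":"number"}},"required":["commands"]}

```bash
mkdir -p pics; ls; python3 - <<'E'
from rig import *
import cv2,numpy as np
s=read_state(); print({k:np.round(s[k],3).tolist() for k in s})
for n in ("side","top"):
    c=capture(n); np.savez(f"{n}0.npz",**c); cv2.imwrite(f"pics/{n}0.png",cv2.resize(c["frame"][:,:,::-1],(800,600)))
    print(n,np.round(c["mtx"],1).tolist(),np.round(c["dist_coeffs"],3),np.round(c["cam_to_world"],3).tolist())
E
```

```text
pics
{'time_s': 0.0, 'joint_positions': [60.82, 30.278, 82.156, 0.0, 67.688, -10.228], 'qvel': [-0.014, -0.067, -0.05, -0.013, -0.051, 0.094], 'tau': [0.001, -44.004, -17.66, 0.064, 0.058, -0.0], 'position': [0.203, 0.59, 0.216], 'tcp_rot': [[0.325, -0.001, -0.946], [0.946, -0.002, 0.325], [-0.002, -1.0, 0.0]], 'force': [-1.156, 0.962, -0.865], 'moment': [-0.04, 0.033, -0.052], 'opening': 1.0}
side [[476.5, 0.0, 262.7], [0.0, 476.5, 196.1], [0.0, 0.0, 1.0]] [-0.201  0.     0.     0.     0.   ] [[0.881, -0.296, 0.37, 0.195], [-0.473, -0.531, 0.703, -0.814], [-0.012, -0.794, -0.607, 0.794], [0.0, 0.0, 0.0, 1.0]]
top [[467.2, 0.0, 252.5], [0.0, 467.2, 193.5], [0.0, 0.0, 1.0]] [0.037 0.    0.    0.    0.   ] [[0.004, -0.99, 0.142, 0.442], [-1.0, -0.003, 0.004, -0.07], [-0.004, -0.142, -0.99, 1.209], [0.0, 0.0, 0.0, 1.0]]
```

View pics/side0.png

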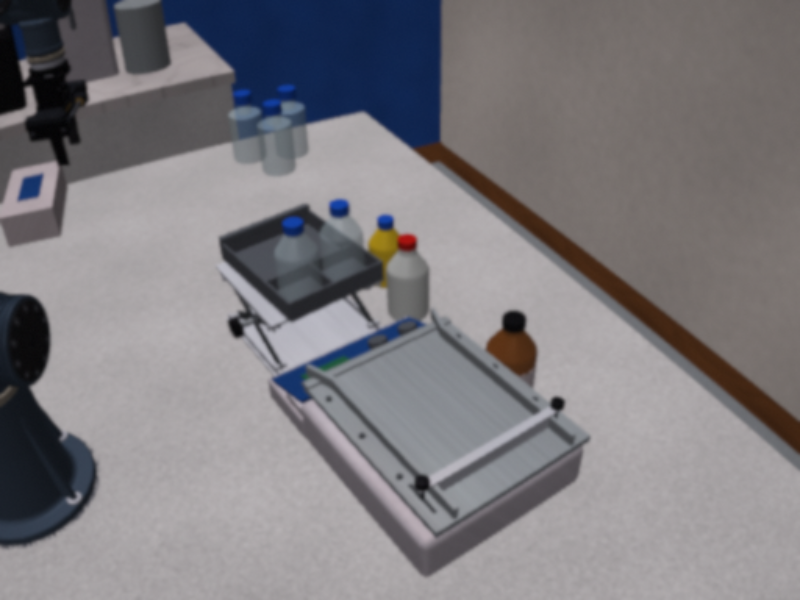

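View pics/top0.png

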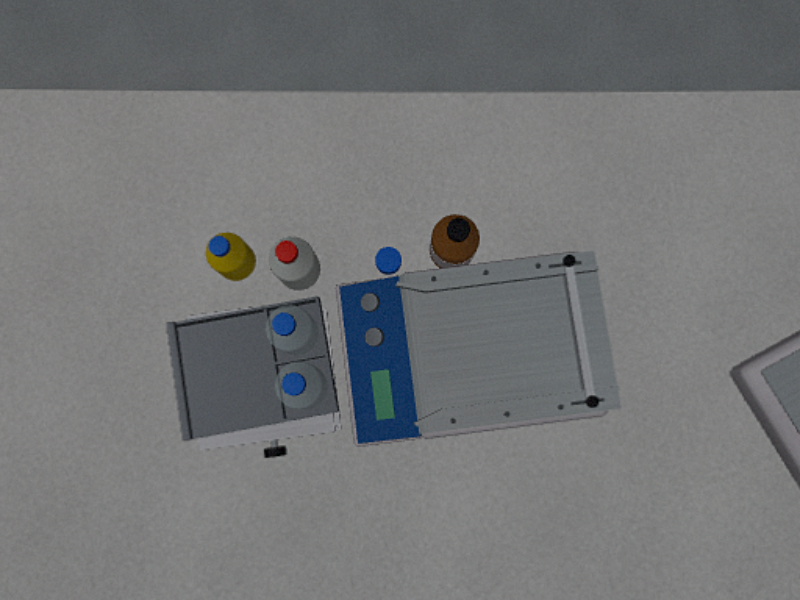

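Side and top views: the tray with both bottles is on the jack, upper left in the top view at (255,370), with its handle end at x≈178 px. The shaker is at (500,345) with its bar at (580,330). The yellow look-alike stands at (230,255), clear of the path. Next I'll make a metric picture in world axes to measure from.

```bash
cat > h.py <<'E'
import numpy as np, cv2
from rig import *
def load(n): return dict(np.load(n))
def ray(c,uv):
    p=cv2.undistortPoints(np.float64(uv).reshape(-1,1,2),c["mtx"],c["dist_coeffs"])[:,0]
    T=c["cam_to_world"]; return T[:3,3], np.c_[p,np.ones(len(p))]@T[:3,:3].T
def onz(c,uv,z):
    o,d=ray(c,uv); return o+d*((z-o[2])/d[:,2])[:,None]
def proj(c,P):
    T=np.linalg.inv(c["cam_to_world"]); 
    return cv2.projectPoints(np.float64(P).reshape(-1,1,3),cv2.Rodrigues(T[:3,:3])[0],T[:3,3],c["mtx"],c["dist_coeffs"])[0][:,0]
def cloud(c):
    h,w=c["depth"].shape; u,v=np.meshgrid(np.arange(w),np.arange(h))
    o,d=ray(c,np.c_[u.ravel(),v.ravel()]); P=(o+d*c["depth"].ravel()[:,None]).reshape(h,w,3); P[c["depth"]<=0]=np.nan; return P
def ortho(c,z,x0,x1,y0,y1,s):  # image: right=-y, down=-x, s px per m
    W,H=int((y1-y0)*s),int((x1-x0)*s); u,v=np.meshgrid(np.arange(W),np.arange(H))
    q=proj(c,np.c_[(x1-v/s).ravel(),(y1-u/s).ravel(),np.full(u.size,z)]).reshape(H,W,2).astype(np.float32)
    return cv2.remap(c["frame"][:,:,::-1],q[...,0],q[...,1],cv2.INTER_CUBIC)
E
python3 - <<'E'
from h import *
c=load("top0.npz"); P=cloud(c)
im=ortho(c,.12,.27,.66,-.42,.34,1050)
im=cv2.convertScaleAbs(im,alpha=1.5)
for k in range(-8,7):
    y=k*.05; u=int((.34-y)*1050); cv2.line(im,(u,0),(u,6),(0,255,255),1); cv2.putText(im,f"{y:.2f}",(u-14,17),0,.33,(0,255,255),1)
for k in range(6,14):
    x=k*.05; v=int((.66-x)*1050); cv2.line(im,(0,v),(6,v),(0,255,255),1); cv2.putText(im,f"{x:.2f}",(8,v+4),0,.33,(0,255,255),1)
cv2.imwrite("pics/ortho0.png",im)
for n,u,v in (("tray floor",220,380),("platform",490,340),("bench",300,520),("handle",178,380)):
    q=P[int(v*.64)-3:int(v*.64)+4,int(u*.64)-3:int(u*.64)+4].reshape(-1,3); print(n,np.nanmedian(q,0).round(4),np.nanstd(q[:,2]).round(4))
E
```

```text
tray floor [0.4812 0.1933 0.1268] 0.002
platform [ 0.5436 -0.2071  0.1171] 0.0019
bench [2.651e-01 8.540e-02 1.000e-04] 0.0021
handle [0.4798 0.243  0.1665] 0.0577
```

View pics/ortho0.png

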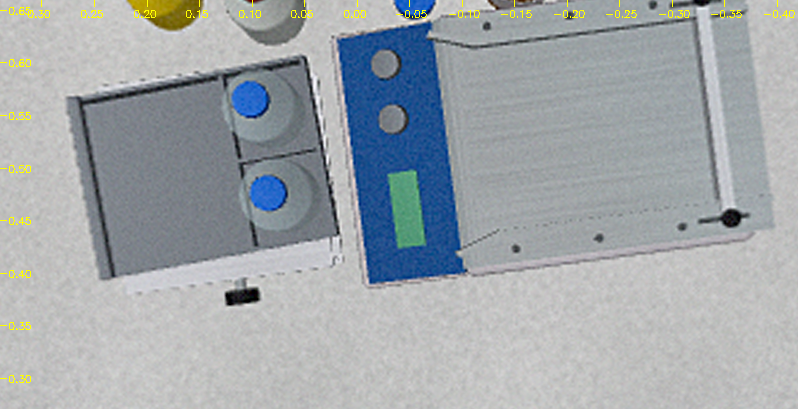

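```bash
cat >> h.py <<'E'
def edge(c,z,a,b,sign,half=.008,n=60,img=None,col=(0,0,255)):
    """a,b world xy of nominal line; sign +1: brighter on the left normal of a->b. returns fitted point,dir,rms"""
    a,b=np.array(a,float),np.array(b,float); d=(b-a)/np.linalg.norm(b-a); nrm=np.array([-d[1],d[0]])
    t=np.arange(-half,half+1e-9,.00025); Q=a+(b-a)*np.linspace(0,1,n)[:,None]
    W=Q[:,None]+t[None,:,None]*nrm; q=proj(c,np.c_[W.reshape(-1,2),np.full(n*len(t),z)]).reshape(n,len(t),2).astype(np.float32)
    g=cv2.GaussianBlur(cv2.remap(cv2.cvtColor(c["frame"],cv2.COLOR_RGB2GRAY).astype(np.float32),q[...,0],q[...,1],cv2.INTER_LINEAR),(0,0),3,sigmaY=1)
    G=np.gradient(g,axis=1)*sign; k=G.argmax(1); ok=(k>2)&(k<len(t)-3)
    X=W[np.arange(n),k][ok]
    for _ in range(4):
        m=np.median(X,0) if len(X)<5 else X.mean(0); dd=np.linalg.svd(X-m)[2][0]; r=(X-m)@np.array([-dd[1],dd[0]]); s=max(.0006,1.5*np.median(abs(r))); 
        if _<3: X=X[abs(r)<2*s]
    if dd@d<0: dd=-dd
    return m,dd,r.std(),len(X)
E
cat > m.py <<'E'
from h import *
import sys
c=load("top0.npz")
px=lambda u,v:(.66-v/1050,.34-u/1050)
L={}
def go(n,z,p,q,sg,half=.008):
    # nominal given in the z=.12 ortho; shift to plane z along rays
    A=[]
    for e in (p,q):
        w=np.r_[px(*e),.12]; A.append(onz(c,proj(c,[w]),z)[0][:2])
    m,d,r,k=edge(c,z,*A,sg,half); L[n]=(m,d,z)
    print(n,m.round(4),"dir",d.round(4),"ang",np.degrees(np.arctan2(-d[0],d[1])).round(2),"rms",(r*1e3).round(2),k)
go("tray handle end",.1655,(72,120),(98,260),-1)
go("tray +x wall",.156,(85,95),(290,60),1)
go("tray -x wall",.156,(115,277),(325,238),-1)
go("tray front",.156,(308,80),(335,225),1)
go("jack edge",.1215,(328,150),(340,240),-1)
go("leadin edge",.114,(437,60),(458,230),1)
go("platform -x edge",.116,(480,268),(750,236),0.9,.01)
go("rim+x dark line",.116,(490,46),(690,20),-1,.006)
go("rim-x",.134,(510,229),(690,205),1,.006)
go("bar face",.136,(697,30),(719,190),1)
go("housing panel front",.02,(338,60),(365,270),-1,.012)
E
python3 m.py
```

```text
tray handle end [0.4766 0.2476] dir [-0.9821 -0.1886] ang 100.87 rms 0.41 59
tray +x wall [0.5806 0.1536] dir [ 0.1993 -0.9799] ang -168.51 rms 1.66 60
tray -x wall [0.4155 0.1238] dir [ 0.1841 -0.9829] ang -169.39 rms 0.19 60
tray front [0.5134 0.0278] dir [-0.9825 -0.1865] ang 100.75 rms 0.33 59
jack edge [0.4765 0.0271] dir [-0.9825 -0.186 ] ang 100.72 rms 0.39 56
leadin edge [ 0.5223 -0.0857] dir [-0.9914 -0.1306] ang 97.51 rms 0.26 60
platform -x edge [ 0.4172 -0.2445] dir [ 0.1315 -0.9913] ang -172.45 rms 0.26 59
rim+x dark line [ 0.6286 -0.2225] dir [ 0.1302 -0.9915] ang -172.52 rms 0.28 60
rim-x [ 0.4546 -0.2253] dir [ 0.1352 -0.9908] ang -172.23 rms 0.5 49
bar face [ 0.5537 -0.331 ] dir [-0.9915 -0.1299] ang 97.46 rms 0.22 60
housing panel front [0.5086 0.0106] dir [-0.9914 -0.1307] ang 97.51 rms 0.27 60
```

Call:
play_rows(
  commands=[
    [[0.03,-0.035,0.01],[0,0,0.06]],
    [[0.06,-0.075,0.02],[0,0,0.12]],
    [[0.09,-0.115,0.02],[0,0,0.18]],
    [[0.125,-0.155,0.02],[0,0,0.24]],
    [[0.155,-0.195,0.02],[0,0,0.3]],
    [[0.19,-0.24,0.02],[0,0,0.36]],
    [[0.22,-0.28,0.02],[0,0,0.42]],
    [[0.25,-0.32,0.02],[0,0,0.48]],
    [[0.276,-0.348,0.02],[0,0,0.518]],
    [[0.276,-0.348,0.02],[0,0,0.518]],
  ],
  gripper=0.05,
)

```text
time_s: 1.35
position: [0.4808, 0.2411, 0.2363]
tcp_rot: [[-0.182, 0.0, -0.983], [0.983, -0.0, -0.182], [-0.0, -1.0, -0.0]]
force: [-0.4, 0.8, -0.1]
opening: 0.577
```

Call:
play_rows(
  commands=[
    [[-0.001,0.001,-0.02],[0,0,0.004]],
    [[-0.001,0.001,-0.04],[0,0,0.004]],
    [[-0.001,0.001,-0.055],[0,0,0.004]],
    [[-0.001,0.001,-0.065],[0,0,0.004]],
    [[-0.001,0.001,-0.071],[0,0,0.004]],
    [[-0.001,0.001,-0.071],[0,0,0.004]],
  ],
)

```text
time_s: 2.1
position: [0.4778, 0.2442, 0.1654]
tcp_rot: [[-0.19, -0.0, -0.982], [0.982, -0.0, -0.19], [0.0, -1.0, 0.0]]
force: [0.7, 0.4, -0.1]
opening: 0.576
```

```bash
python3 - <<'E'
from h import *
for n in ("side","top"):
    c=capture(n); np.savez(f"{n}1.npz",**c)
a=load("side1.npz")["frame"][110:240,120:290,::-1]; b=load("top1.npz")["frame"][140:320,70:250,::-1]
cv2.imwrite("pics/g1.png",np.hstack([cv2.resize(a,(440,400),interpolation=2),cv2.resize(b,(360,400),interpolation=2)]))
E
```

```text
(no output)
```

View pics/g1.png

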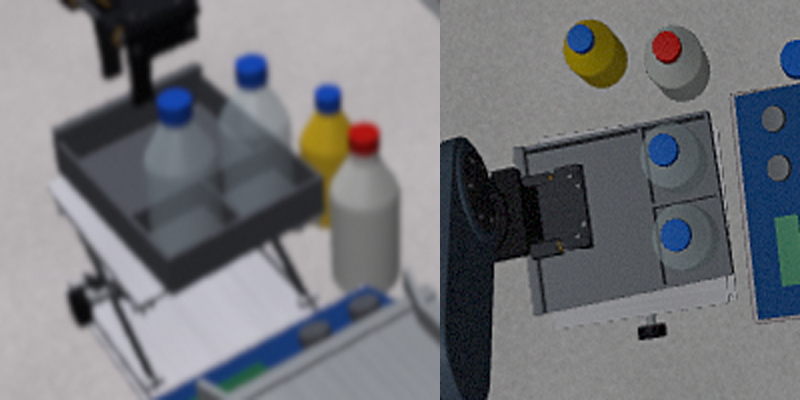

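The crop shows the fingers straddling the handle bead, and both bottles are in the front cells: the clear glass ones at (663,150) and (677,235) in the top crop, not the yellow one at (580,40). I'll close on the bead.

Call:
play_rows(
  commands=[
    [[0,0,0],[0,0,0]],
    [[0,0,0],[0,0,0]],
    [[0,0,0],[0,0,0]],
    [[0,0,0],[0,0,0]],
    [[0,0,0],[0,0,0]],
    [[0,0,0],[0,0,0]],
  ],
  gripper=0.0,
)

```text
time_s: 2.95
position: [0.478, 0.2441, 0.1656]
tcp_rot: [[-0.19, -0.0, -0.982], [0.982, -0.0, -0.19], [-0.0, -1.0, 0.0]]
force: [0.2, 0.4, -0.0]
opening: 0.025
```

```bash
python3 - <<'E'
from h import *
s=read_state(); print(s["position"],s["force"],s["moment"],s["opening"])
c=capture("top"); np.savez("top2.npz",**c)
px=lambda u,v:(.66-v/1050,.34-u/1050)
def go(n,z,p,q,sg,half=.008):
    A=[onz(c,proj(c,[np.r_[px(*e),.12]]),z)[0][:2] for e in (p,q)]
    m,d,r,k=edge(c,z,*A,sg,half); print(n,m.round(4),"ang",np.degrees(np.arctan2(-d[0],d[1])).round(2),"rms",(r*1e3).round(2),k)
go("tray -x wall",.156,(115,277),(325,238),-1)
go("tray +x wall",.156,(150,86),(290,60),1)
go("tray front",.122,(308,80),(335,225),1)
cv2.imwrite("pics/o2.png",cv2.convertScaleAbs(ortho(c,.12,.37,.63,-.12,.3,1900),alpha=1.5))
E
```

```text
[0.47797382 0.24409962 0.16563512] [ 0.21544332  0.38687375 -0.02973952] [ 0.03983638  0.04112054 -0.03025897] 0.024789668185095204
tray -x wall [0.4155 0.1238] ang -169.4 rms 0.18 60
tray +x wall [0.5866 0.124 ] ang -169.16 rms 1.88 60
tray front [0.5151 0.0309] ang 100.7 rms 0.37 60
```

View pics/o2.png

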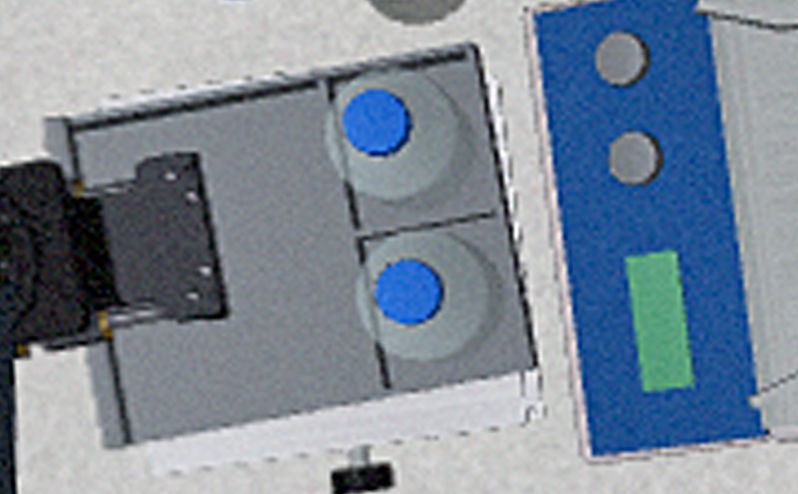

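```bash
python3 - <<'E'
from h import *
c=capture("side"); np.savez("side2.npz",**c); s=read_state(); print(s["time_s"],s["opening"],s["position"])
y=np.array([-.186,.983,0]); x=np.array([.983,.186,0]); o=.516*x+.149*y; o[2]=0
pts={"bead top ctr":o+[0,0,.166],"bead out +x":o+.085*x+.006*y+[0,0,.166],"bead out -x":o-.085*x+.006*y+[0,0,.166],"tip":np.array([.478,.244,.1406]),"tcp":np.array([.478,.244,.1656])}
im=c["frame"][:,:,::-1].copy(); S=5; u0,v0=120,70
im=cv2.resize(im[v0:v0+110,u0:u0+150],None,fx=S,fy=S,interpolation=2)
for n,p in pts.items():
    q=((proj(c,[p])[0]-[u0,v0])*S+S/2).astype(int); cv2.circle(im,tuple(q.tolist()),4,(0,0,255),1); cv2.putText(im,n,tuple((q+[6,0]).tolist()),0,.45,(0,255,255),1)
cv2.imwrite("pics/s2.png",im)
P=cloud(load("top2.npz")); t=load("top2.npz")
for k in (-.06,-.04,.04,.06,.075):  # depth heights along bead
    q=proj(t,[o+k*x+[0,0,.166]])[0].round().astype(int); print(k,(P[q[1]-1:q[1]+2,q[0]-1:q[0]+2,2]).round(3).tolist())
E
```

```text
3.05 0.010205964642482968 [0.47794978 0.24408785 0.16564148]
-0.06 [[0.168, 0.168, 0.166], [0.169, 0.167, 0.166], [0.169, 0.165, 0.169]]
-0.04 [[0.164, 0.166, 0.165], [0.171, 0.168, 0.167], [0.167, 0.166, 0.167]]
0.04 [[0.337, 0.329, 0.329], [0.34, 0.329, 0.33], [0.338, 0.334, 0.331]]
0.06 [[0.166, 0.171, 0.167], [0.332, 0.166, 0.165], [0.341, 0.167, 0.166]]
0.075 [[0.169, 0.169, 0.167], [0.168, 0.167, 0.169], [0.169, 0.166, 0.163]]
```

View pics/s2.png

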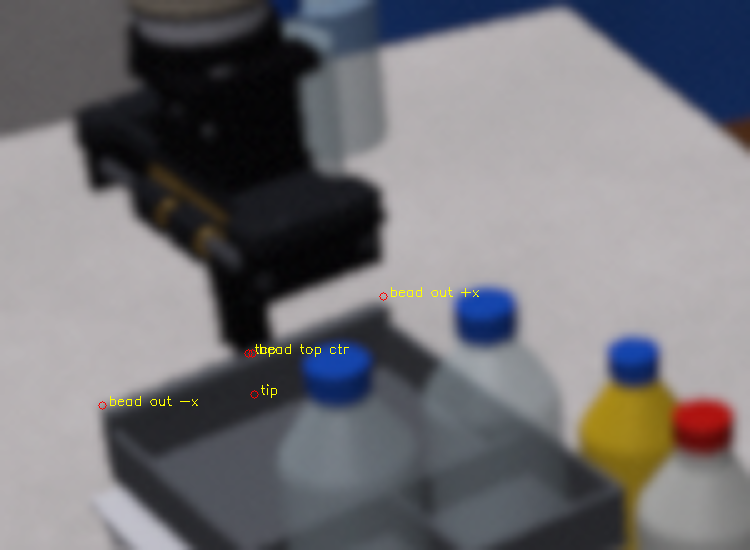

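```bash
python3 - <<'E'
from h import *
for f,pts in (("side1.npz",[(174,141),(174,139),(162,132),(162,130)]),("side2.npz",[(169,138),(169,136),(170,134),(168,132)])):
    c=load(f); P=cloud(c)
    for u,v in pts: print(f,u,v,np.nanmedian(P[v-1:v+2,u-1:u+2].reshape(-1,3),0).round(4),c["frame"][v,u])
s=read_state(); print(s["opening"],s["joint_positions"])
E
```

```text
side1.npz 174 141 [0.4808 0.2105 0.1791] [7 6 8]
side1.npz 174 139 [0.4814 0.2098 0.1854] [2 2 2]
side1.npz 162 132 [0.4675 0.268  0.1811] [11 11 13]
side1.npz 162 130 [0.4695 0.2695 0.1861] [11 10 11]
side2.npz 169 138 [0.4753 0.2342 0.1787] [ 8  8 11]
side2.npz 169 136 [0.4764 0.2356 0.1823] [5 4 5]
side2.npz 170 134 [0.4807 0.2352 0.1872] [5 5 6]
side2.npz 168 132 [0.4747 0.2338 0.197 ] [5 4 5]
0.010205964642482968 [ 1.51180529e+01  2.74289959e+01  9.77868207e+01 -3.01114544e-03
  5.47859990e+01 -8.58375705e+01]
```

Call:
play_rows(
  commands=[
    [[0,0,0],[0,0,0]],
    [[0,0,0],[0,0,0]],
    [[0,0,0],[0,0,0]],
    [[0,0,0],[0,0,0]],
    [[0,0,0],[0,0,0]],
    [[0,0,0],[0,0,0]],
  ],
  gripper=0.045,
)

```text
time_s: 3.8
position: [0.478, 0.2441, 0.1657]
tcp_rot: [[-0.19, 0.0, -0.982], [0.982, -0.0, -0.19], [-0.0, -1.0, -0.0]]
force: [-0.2, -0.2, -0.5]
opening: 0.507
```

Call:
play_rows(
  commands=[
    [[0,0,-0.005],[0,0,0]],
    [[0,0,-0.01],[0,0,0]],
    [[0,0,-0.015],[0,0,0]],
    [[0,0,-0.015],[0,0,0]],
  ],
)

```text
time_s: 4.3
position: [0.4775, 0.244, 0.15]
tcp_rot: [[-0.19, -0.001, -0.982], [0.982, -0.0, -0.19], [-0.0, -1.0, 0.001]]
force: [-1.2, -1.0, 0.2]
opening: 0.517
```

```bash
python3 - <<'E'
from h import *
s=read_state(); print(s["time_s"],s["opening"],s["position"],s["force"])
c=capture("side"); np.savez("side3.npz",**c); P=cloud(c)
dark=(c["frame"].max(2)<28)
sub=P[100:175,140:200]; d=dark[100:175,140:200]&np.isfinite(sub[...,2])&(sub[...,0]>.44)&(sub[...,0]<.52)&(sub[...,1]>.18)&(sub[...,1]<.30)
vv,uu=np.nonzero(d); 
for u in range(140,200,3):
    k=vv[uu+140==u]
    if len(k): v=k.max(); print(u,v+100,sub[v,u-140].round(3))
cv2.imwrite("pics/s3.png",cv2.resize(c["frame"][90:190,120:270,::-1],None,fx=5,fy=5,interpolation=2))
E
```

```text
4.3 0.5173042297305471 [0.47753204 0.24399144 0.14999977] [-1.15194043 -0.9706282   0.16854826]
146 103 [0.443 0.291 0.262]
149 105 [0.446 0.273 0.264]
152 107 [0.449 0.255 0.265]
155 115 [0.455 0.264 0.237]
158 117 [0.463 0.267 0.228]
161 134 [0.464 0.266 0.177]
164 139 [0.47  0.267 0.16 ]
167 118 [0.465 0.187 0.261]
170 114 [0.474 0.189 0.268]
173 149 [0.476 0.213 0.155]
176 147 [0.485 0.215 0.158]
179 110 [0.5   0.197 0.269]
```

View pics/s3.png

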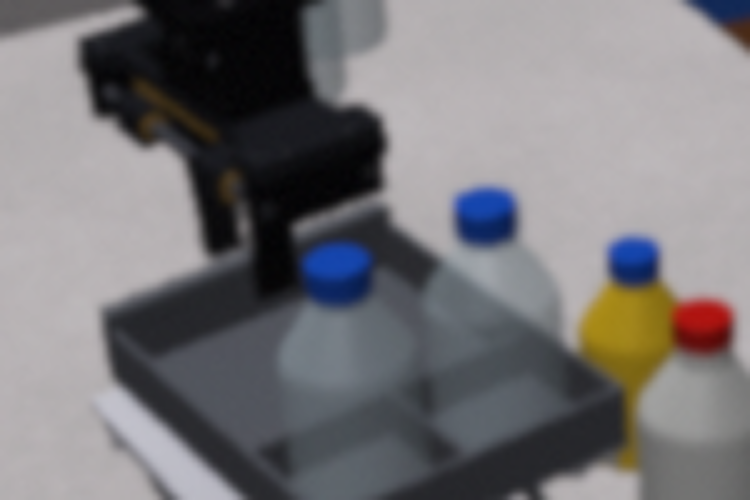

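The tips hang about 30 mm higher than the reported TCP implies: inner tip at pixel (173,149), z≈0.155 by depth, with no contact. x and y agree. So I'll go by what the camera shows and lower another 15 mm, watching the force.

Call:
play_rows(
  commands=[
    [[0.001,0,-0.005],[0,0,0]],
    [[0.001,0,-0.01],[0,0,0]],
    [[0.001,0,-0.015],[0,0,0]],
    [[0.001,0,-0.015],[0,0,0]],
  ],
)

```text
time_s: 4.85
position: [0.4785, 0.244, 0.1351]
tcp_rot: [[-0.19, -0.001, -0.982], [0.982, -0.0, -0.19], [-0.0, -1.0, 0.001]]
force: [-0.1, -1.0, 0.4]
opening: 0.517
```

Call:
play_rows(
  commands=[
    [[0,0,0],[0,0,0]],
    [[0,0,0],[0,0,0]],
    [[0,0,0],[0,0,0]],
    [[0,0,0],[0,0,0]],
    [[0,0,0],[0,0,0]],
    [[0,0,0],[0,0,0]],
    [[0,0,0],[0,0,0]],
  ],
  gripper=0.0,
)

```text
time_s: 5.72
position: [0.479, 0.2438, 0.1357]
tcp_rot: [[-0.19, 0.0, -0.982], [0.982, -0.001, -0.19], [-0.001, -1.0, 0.0]]
force: [0.1, -2.9, 0.8]
opening: 0.137
```

```bash
cat > t.py <<'E'
from h import *
import sys
# tray measurement: nominal tray centre line given by bead centre guess & yaw
def tray(c,bx,by,yaw,zj,half=.008,zf=None):
    r=np.radians(yaw); y=np.array([-np.sin(r),np.cos(r)]); x=np.array([np.cos(r),np.sin(r)]); b=np.array([bx,by]); o=b-.104*y
    zf=zj if zf is None else zf
    for n,z,p,q,sg in (("-x wall",zj+.034,o-.085*x+.09*y,o-.085*x-.1*y,-1),("front",zf,o-.11*y+.07*x,o-.11*y-.07*x,1)):
        m,d,rr,k=edge(c,z,p,q,sg,half); a=np.degrees(np.arctan2(-d[0],d[1])); 
        print(n,"pt",m.round(4),"ang",round(a,2),"rms mm",(rr*1e3).round(2),k,"| off from nominal mm",((m-o)@(x if n=="-x wall" else y)*1e3+(85 if n=="-x wall" else 110)).round(2))
E
python3 - <<'E'
from t import *
s=read_state(); print(s["time_s"],s["opening"],s["position"],s["force"],s["moment"])
c=capture("top"); np.savez("top4.npz",**c)
tray(c,.4785,.244,10.9,.122)
E
```

```text
5.725 0.13662271272059215 [0.4790167  0.24376669 0.13574864] [ 0.06417979 -2.92407772  0.80322727] [-0.28862648 -0.04078104 -0.05912984]
-x wall pt [0.416 0.121] ang -169.34 rms mm 0.14 60 | off from nominal mm 0.37
front pt [0.5192 0.0328] ang 100.72 rms mm 0.3 60 | off from nominal mm -1.04
```

Gripped: the opening of 11.9 mm matches the 12 mm bead. Now I'll slide slowly and turn out the 3.2° of yaw on the way.

Call:
play_rows(
  commands=[
    [[0.0003,-0.002,-0.0005],[0,0,-0.002]],
    [[0.0008,-0.006,-0.0005],[0,0,-0.006]],
    [[0.0014,-0.011,-0.0005],[0,0,-0.01]],
    [[0.0021,-0.016,-0.0005],[0,0,-0.014]],
    [[0.0028,-0.021,-0.0005],[0,0,-0.018]],
    [[0.0034,-0.026,-0.0005],[0,0,-0.021]],
    [[0.0041,-0.031,-0.0005],[0,0,-0.024]],
    [[0.0047,-0.036,-0.0005],[0,0,-0.026]],
    [[0.0054,-0.041,-0.0005],[0,0,-0.028]],
    [[0.006,-0.045,-0.0005],[0,0,-0.03]],
  ],
)

```text
time_s: 7.02
position: [0.4856, 0.1997, 0.1357]
tcp_rot: [[-0.16, 0.002, -0.987], [0.987, 0.002, -0.16], [0.002, -1.0, -0.002]]
force: [0.1, 4.9, 5.5]
opening: 0.135
```

Call:
play_rows(
  commands=[
    [[0.0007,-0.005,0],[0,0,-0.003]],
    [[0.0013,-0.01,0],[0,0,-0.006]],
    [[0.002,-0.015,0],[0,0,-0.01]],
    [[0.0026,-0.02,0],[0,0,-0.014]],
    [[0.0033,-0.025,0],[0,0,-0.018]],
    [[0.004,-0.03,0],[0,0,-0.021]],
    [[0.0046,-0.035,0],[0,0,-0.024]],
    [[0.0053,-0.039,0],[0,0,-0.026]],
    [[0.0056,-0.042,0],[0,0,-0.027]],
    [[0.0057,-0.043,0],[0,0,-0.027]],
  ],
)

```text
time_s: 8.28
position: [0.4912, 0.1567, 0.1357]
tcp_rot: [[-0.133, 0.001, -0.991], [0.991, 0.002, -0.133], [0.002, -1.0, -0.002]]
force: [0.2, 5.5, 6.1]
opening: 0.134
```

```bash
cat > look.py <<'E'
from t import *
import sys
s=read_state(); p=s["position"]; R=s["tcp_rot"]; yaw=np.degrees(np.arctan2(-R[0][0],R[1][0]))
print(s["time_s"],"open",round(s["opening"],4),"p",np.round(p,4),"yaw",yaw.round(2),"F",np.round(s["force"],1),"M",np.round(s["moment"],2),"X",round(p[0]*.9914+p[1]*.1305,4),"S",round(-p[0]*.1305+p[1]*.9914,4))
n=sys.argv[1]; c=capture("top"); np.savez(f"top{n}.npz",**c)
tray(c,p[0],p[1],yaw,.122)
c=capture("side"); np.savez(f"side{n}.npz",**c)
E
python3 look.py 5
```

```text
8.275 open 0.1344 p [0.4912 0.1567 0.1357] yaw 7.62 F [0.2 5.5 6.1] M [0.97 0.16 0.03] X 0.5074 S 0.0912
-x wall pt [0.4201 0.0514] ang -172.56 rms mm 0.25 49 | off from nominal mm 0.6
front pt [ 0.5195 -0.0553] ang 97.82 rms mm 4.36 60 | off from nominal mm 0.13
```

Call:
play_rows(
  commands=[
    [[0.0003,-0.002,0],[0,0,0]],
    [[0.0008,-0.006,0],[0,0,0]],
    [[0.0014,-0.011,0],[0,0,0]],
    [[0.002,-0.015,0],[0,0,0]],
    [[0.0025,-0.019,0],[0,0,0]],
    [[0.0028,-0.021,0],[0,0,0]],
    [[0.0028,-0.021,0],[0,0,0]],
  ],
)

```text
time_s: 9.25
position: [0.4937, 0.1355, 0.1357]
tcp_rot: [[-0.133, 0.001, -0.991], [0.991, 0.001, -0.133], [0.001, -1.0, -0.001]]
force: [-0.7, 4.0, 6.7]
opening: 0.133
```

```bash
python3 look.py 6; python3 - <<'E'
from h import *
c=load("side6.npz"); a=cv2.resize(c["frame"][140:300,140:300,::-1],(500,500),interpolation=2)
t=load("top6.npz"); b=cv2.convertScaleAbs(cv2.resize(ortho(t,.12,.38,.66,-.2,-.03,1780),(300,500)),alpha=1.4)
cv2.imwrite("pics/s6.png",np.hstack([a,b]))
P=cloud(t)
# heights of tray top edge front/back on -x wall & platform rim
o=np.array([.4917+.0028,.1357,0])
E
```

```text
9.25 open 0.1334 p [0.4937 0.1355 0.1357] yaw 7.63 F [-0.7  4.   6.7] M [ 0.85  0.2  -0.01] X 0.5072 S 0.0699
-x wall pt [0.4249 0.0186] ang -171.67 rms mm 1.02 56 | off from nominal mm 1.21
front pt [ 0.5225 -0.0793] ang 100.2 rms mm 4.36 60 | off from nominal mm -2.66
```

View pics/s6.png

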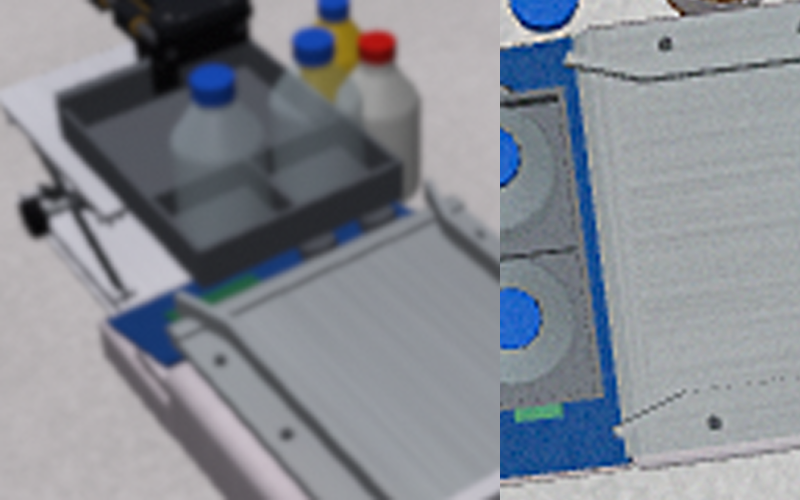

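The picture shows the tray level, its front edge about 10 mm short of the lead-in. The right-hand panel shows its corners at (562,92) and (605,402) in line with the rims' inner faces. Continuing over the rim.

Call:
play_rows(
  commands=[
    [[0.0004,-0.002,0],[0,0,0]],
    [[0.0009,-0.005,0],[0,0,0]],
    [[0.0013,-0.008,0],[0,0,0]],
    [[0.0018,-0.012,0],[0,0,0]],
    [[0.0023,-0.016,0],[0,0,0]],
    [[0.0028,-0.02,0],[0,0,0]],
    [[0.0033,-0.023,0],[0,0,0]],
    [[0.0036,-0.025,0],[0,0,0]],
  ],
)

```text
time_s: 10.35
position: [0.4973, 0.1109, 0.1359]
tcp_rot: [[-0.132, 0.001, -0.991], [0.991, 0.002, -0.132], [0.002, -1.0, -0.001]]
force: [-0.6, 6.7, 8.3]
opening: 0.131
```

Call:
play_rows(
  commands=[
    [[0.0005,-0.004,0],[0,0,0]],
    [[0.0011,-0.008,0],[0,0,0]],
    [[0.0016,-0.012,0],[0,0,0]],
    [[0.0021,-0.016,0],[0,0,0]],
    [[0.0026,-0.02,0],[0,0,0]],
    [[0.0031,-0.024,0],[0,0,0]],
    [[0.0036,-0.027,0],[0,0,0]],
    [[0.004,-0.03,0],[0,0,0]],
  ],
)

```text
time_s: 11.35
position: [0.5014, 0.0814, 0.1364]
tcp_rot: [[-0.132, 0.001, -0.991], [0.991, 0.003, -0.132], [0.003, -1.0, -0.002]]
force: [-1.2, 7.6, 12.1]
opening: 0.138
```

```bash
python3 look.py 7
```

```text
11.35 open 0.1376 p [0.5014 0.0814 0.1364] yaw 7.57 F [-1.2  7.6 12.1] M [1.78 0.34 0.03] X 0.5077 S 0.0153
-x wall pt [ 0.4308 -0.0296] ang -172.59 rms mm 0.34 37 | off from nominal mm 0.39
front pt [ 0.5297 -0.1315] ang 97.39 rms mm 1.65 60 | off from nominal mm -0.8
```

Call:
play_rows(
  commands=[
    [[0.0005,-0.004,0.0002],[0,0,0]],
    [[0.001,-0.008,0.0004],[0,0,0]],
    [[0.0016,-0.012,0.0006],[0,0,0]],
    [[0.0021,-0.016,0.0008],[0,0,0]],
    [[0.0026,-0.02,0.0008],[0,0,0]],
    [[0.0032,-0.024,0.0008],[0,0,0]],
    [[0.0037,-0.028,0.0008],[0,0,0]],
  ],
)

```text
time_s: 12.32
position: [0.5041, 0.0527, 0.136]
tcp_rot: [[-0.133, -0.001, -0.991], [0.991, 0.002, -0.133], [0.002, -1.0, 0.001]]
force: [-0.9, 4.3, 5.4]
opening: 0.133
```

```bash
python3 look.py 8; python3 - <<'E'
from h import *
t=load("top8.npz"); P=cloud(t); s=read_state(); p=np.array(s["position"])
r=np.radians(7.5); y=np.array([-np.sin(r),np.cos(r),0]); x=np.array([np.cos(r),np.sin(r),0])
# tray floor heights in rear compartment and front cells, via depth of all pixels in footprint
Q=P.reshape(-1,3); d=Q-p; a=d@x; b=d@y+.104
for b0 in (-.112,-.105,-.02,-.0,.02,.04,.06):
    k=(abs(a)<.075)&(abs(b-b0)<.005)&(Q[:,2]<.2)&(Q[:,2]>.1); print(b0,k.sum(),np.nanmedian(Q[k,2]).round(4))
E
```

```text
12.325 open 0.1332 p [0.5041 0.0527 0.136 ] yaw 7.61 F [-0.9  4.3  5.4] M [ 1.37  0.19 -0.03] X 0.5066 S -0.0135
-x wall pt [ 0.4359 -0.0742] ang -172.34 rms mm 0.27 37 | off from nominal mm 0.59
front pt [ 0.5326 -0.1608] ang 97.68 rms mm 1.8 60 | off from nominal mm -1.38
-0.112 181 0.1215
-0.105 268 0.1488
-0.02 278 0.1251
-0.0 280 0.1254
0.02 121 0.126
0.04 129 0.126
0.06 122 0.1272
```

Call:
play_rows(
  commands=[
    [[0.0007,-0.004,0],[0,0,0]],
    [[0.0014,-0.008,0],[0,0,0]],
    [[0.0021,-0.012,0],[0,0,0]],
    [[0.0028,-0.016,0],[0,0,0]],
    [[0.0034,-0.02,0],[0,0,0]],
    [[0.004,-0.024,0],[0,0,0]],
    [[0.0046,-0.028,0],[0,0,0]],
    [[0.0051,-0.032,0],[0,0,0]],
    [[0.0055,-0.035,0],[0,0,0]],
  ],
)

```text
time_s: 13.55
position: [0.51, 0.0167, 0.1357]
tcp_rot: [[-0.134, -0.001, -0.991], [0.991, -0.0, -0.134], [0.0, -1.0, 0.001]]
force: [-0.9, 1.4, -3.7]
opening: 0.136
```

```bash
python3 look.py 9
```

```text
13.55 open 0.1361 p [0.51   0.0167 0.1357] yaw 7.68 F [-0.9  1.4 -3.7] M [ 1.01  0.21 -0.02] X 0.5078 S -0.05
-x wall pt [ 0.4425 -0.1077] ang -173.41 rms mm 1.16 56 | off from nominal mm 1.42
front pt [ 0.5391 -0.1984] ang 97.7 rms mm 1.61 60 | off from nominal mm -3.12
```

Call:
play_rows(
  commands=[
    [[0.0005,-0.004,0],[0,0,0]],
    [[0.001,-0.008,0],[0,0,0]],
    [[0.0016,-0.012,0],[0,0,0]],
    [[0.0021,-0.016,0],[0,0,0]],
    [[0.0027,-0.02,0],[0,0,0]],
    [[0.0032,-0.024,0],[0,0,0]],
    [[0.0037,-0.028,0],[0,0,0]],
    [[0.004,-0.03,0],[0,0,0]],
  ],
)

```text
time_s: 14.65
position: [0.5143, -0.0132, 0.136]
tcp_rot: [[-0.134, 0.0, -0.991], [0.991, 0.0, -0.134], [0.0, -1.0, -0.0]]
force: [-0.1, 1.1, -2.3]
opening: 0.133
```

```bash
python3 look.py 10; python3 - <<'E'
from h import *
t=load("top10.npz"); a=load("side10.npz")["frame"][150:330,150:390,::-1]
b=cv2.convertScaleAbs(ortho(t,.13,.38,.66,-.38,.04,950),alpha=1.4)
cv2.imwrite("pics/s10.png",np.hstack([cv2.resize(a,(400,300),interpolation=2),cv2.resize(b,(400,266))[:300] if 0 else cv2.copyMakeBorder(cv2.resize(b,(399,266)),0,34,0,0,0)]))
E
```

```text
14.65 open 0.1327 p [ 0.5143 -0.0132  0.136 ] yaw 7.67 F [-0.1  1.1 -2.3] M [ 1.11  0.16 -0.02] X 0.5082 S -0.0802
-x wall pt [ 0.4467 -0.1443] ang -172.45 rms mm 0.22 49 | off from nominal mm 0.49
front pt [ 0.5455 -0.2297] ang 97.52 rms mm 0.29 54 | off from nominal mm -4.79
```

View pics/s10.png

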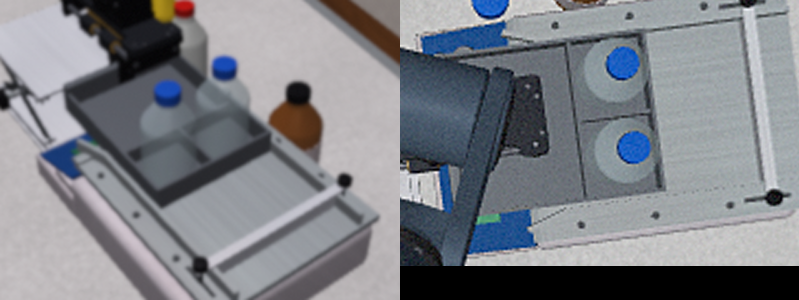

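The tray is in the nest between the side rims, straight, with both bottles standing. About 100 mm remain to the bar.

Call:
play_rows(
  commands=[
    [[0.0005,-0.004,0],[0,0,0]],
    [[0.001,-0.008,0],[0,0,0]],
    [[0.0015,-0.012,0],[0,0,0]],
    [[0.002,-0.016,0],[0,0,0]],
    [[0.0025,-0.02,-0.0001],[0,0,0]],
    [[0.003,-0.024,-0.0002],[0,0,0]],
    [[0.0035,-0.028,-0.0003],[0,0,0]],
    [[0.004,-0.032,-0.0004],[0,0,0]],
    [[0.0045,-0.036,-0.0005],[0,0,0]],
    [[0.005,-0.04,-0.0006],[0,0,0]],
  ],
)

```text
time_s: 16.0
position: [0.5193, -0.0531, 0.1353]
tcp_rot: [[-0.134, -0.0, -0.991], [0.991, -0.0, -0.134], [-0.0, -1.0, 0.0]]
force: [-0.2, 0.4, -6.6]
opening: 0.138
```

Call:
play_rows(
  commands=[
    [[0.0005,-0.003,-0.0001],[0,0,0]],
    [[0.0009,-0.006,-0.0002],[0,0,0]],
    [[0.0013,-0.009,-0.0003],[0,0,0]],
    [[0.0017,-0.012,-0.0004],[0,0,0]],
    [[0.0021,-0.015,-0.0005],[0,0,0]],
    [[0.0025,-0.018,-0.0006],[0,0,0]],
    [[0.0029,-0.021,-0.0007],[0,0,0]],
    [[0.0032,-0.024,-0.0008],[0,0,0]],
  ],
)

```text
time_s: 17.0
position: [0.5225, -0.0771, 0.1345]
tcp_rot: [[-0.134, -0.0, -0.991], [0.991, -0.0, -0.134], [-0.0, -1.0, 0.0]]
force: [-0.3, 0.9, -5.4]
opening: 0.139
```

```bash
python3 look.py 11; python3 - <<'E'
from h import *
c=load("top11.npz"); u=np.array([-.1305,.9914])
px=lambda u,v:(.66-v/1050,.34-u/1050)
for z in (.136,):
    A=[onz(c,proj(c,[np.r_[px(*e),.12]]),z)[0][:2] for e in ((697,30),(719,190))]
    m,d,r,k=edge(c,z,*A,1); print("bar",m.round(4),"S",(m@u).round(4),r,k)
E
```

```text
17.0 open 0.1387 p [ 0.5225 -0.0771  0.1345] yaw 7.69 F [-0.3  0.9 -5.4] M [ 0.83  0.14 -0.02] X 0.5079 S -0.1446
-x wall pt [ 0.4552 -0.2092] ang -172.33 rms mm 0.18 52 | off from nominal mm 0.65
front pt [ 0.5505 -0.2955] ang 97.62 rms mm 0.27 53 | off from nominal mm -6.17
bar [ 0.5537 -0.331 ] S -0.4004 0.00020353196501994523 60
```

Call:
play_rows(
  commands=[
    [[0.0003,-0.002,-0.0005],[0,0,0]],
    [[0.0005,-0.004,-0.001],[0,0,0]],
    [[0.0008,-0.006,-0.0015],[0,0,0]],
    [[0.001,-0.008,-0.002],[0,0,0]],
    [[0.001,-0.008,-0.002],[0,0,0]],
  ],
)

```text
time_s: 17.73
position: [0.5242, -0.0848, 0.1338]
tcp_rot: [[-0.133, 0.002, -0.991], [0.991, 0.0, -0.133], [-0.0, -1.0, -0.002]]
force: [-1.1, 3.9, 5.3]
opening: 0.139
```

Call:
play_rows(
  commands=[
    [[0.0001,-0.001,0.0008],[0,0,0]],
    [[0.0003,-0.003,0.001],[0,0,0]],
    [[0.0006,-0.006,0.001],[0,0,0]],
    [[0.001,-0.009,0.0009],[0,0,0]],
    [[0.0014,-0.012,0.0008],[0,0,0]],
    [[0.0018,-0.015,0.0007],[0,0,0]],
    [[0.002,-0.017,0.0006],[0,0,0]],
    [[0.002,-0.017,0.0006],[0,0,0]],
  ],
)

```text
time_s: 18.73
position: [0.5257, -0.1023, 0.1334]
tcp_rot: [[-0.134, 0.001, -0.991], [0.991, -0.001, -0.134], [-0.001, -1.0, -0.0]]
force: [-1.6, 1.8, 5.3]
opening: 0.136
```

```bash
python3 look.py 12
```

```text
18.725 open 0.1363 p [ 0.5257 -0.1023  0.1334] yaw 7.69 F [-1.6  1.8  5.3] M [1.13 0.18 0.  ] X 0.5078 S -0.17
-x wall pt [ 0.4587 -0.2376] ang -172.37 rms mm 0.19 50 | off from nominal mm 0.54
front pt [ 0.5528 -0.3211] ang 97.6 rms mm 0.33 49 | off from nominal mm -6.45
```

Call:
play_rows(
  commands=[
    [[0.0001,-0.001,0.0008],[0,0,0]],
    [[0.0003,-0.002,0.0008],[0,0,0]],
    [[0.0004,-0.003,0.0008],[0,0,0]],
    [[0.0006,-0.0045,0.0008],[0,0,0]],
    [[0.0008,-0.006,0.0008],[0,0,0]],
    [[0.001,-0.0075,0.0008],[0,0,0]],
    [[0.001,-0.0075,0.0008],[0,0,0]],
  ],
)

```text
time_s: 19.7
position: [0.5264, -0.1098, 0.1337]
tcp_rot: [[-0.134, -0.0, -0.991], [0.991, -0.0, -0.134], [-0.0, -1.0, 0.0]]
force: [-0.0, -0.5, -5.8]
opening: 0.14
```

Call:
play_rows(
  commands=[
    [[0.0001,-0.0005,-0.0002],[0,0,0]],
    [[0.0001,-0.001,-0.0004],[0,0,0]],
    [[0.0002,-0.0015,-0.0004],[0,0,0]],
    [[0.0003,-0.002,-0.0004],[0,0,0]],
    [[0.0003,-0.0025,-0.0004],[0,0,0]],
    [[0.0003,-0.0025,-0.0004],[0,0,0]],
  ],
)

```text
time_s: 20.45
position: [0.5268, -0.112, 0.1336]
tcp_rot: [[-0.134, 0.0, -0.991], [0.991, -0.0, -0.134], [-0.0, -1.0, -0.0]]
force: [-0.8, 1.5, -3.8]
opening: 0.136
```

Call:
play_rows(
  commands=[
    [[0.0001,-0.0005,0],[0,0,0]],
    [[0.0001,-0.001,0],[0,0,0]],
    [[0.0002,-0.0015,0],[0,0,0]],
    [[0.0003,-0.002,0],[0,0,0]],
    [[0.0003,-0.002,0],[0,0,0]],
  ],
)

```text
time_s: 21.08
position: [0.5271, -0.114, 0.1336]
tcp_rot: [[-0.134, 0.0, -0.991], [0.991, -0.0, -0.134], [-0.0, -1.0, -0.0]]
force: [0.6, 0.1, -5.3]
opening: 0.134
```

```bash
python3 look.py 13; python3 - <<'E'
from h import *
c=load("top13.npz"); u=np.array([-.1305,.9914])
px=lambda u,v:(.66-v/1050,.34-u/1050)
A=[onz(c,proj(c,[np.r_[px(*e),.12]]),.136)[0][:2] for e in ((697,30),(719,190))]
m,d,r,k=edge(c,.136,*A,1); print("bar S",(m@u).round(4),r,k)
b=cv2.convertScaleAbs(ortho(c,.13,.40,.66,-.39,-.04,1500),alpha=1.5)
a=load("side13.npz")["frame"][200:330,200:390,::-1]
cv2.imwrite("pics/s13.png",np.hstack([cv2.resize(b,(450,334)),cv2.resize(a,(350,334),interpolation=2)]))
E
```

```text
21.075 open 0.1336 p [ 0.5271 -0.114   0.1336] yaw 7.69 F [ 0.6  0.1 -5.3] M [0.79 0.12 0.01] X 0.5077 S -0.1818
-x wall pt [ 0.4607 -0.2525] ang -172.37 rms mm 0.22 48 | off from nominal mm 0.63
front pt [ 0.5572 -0.3328] ang 97.67 rms mm 0.23 56 | off from nominal mm -6.81
bar S -0.4004 0.00047839657792754986 56
```

View pics/s13.png

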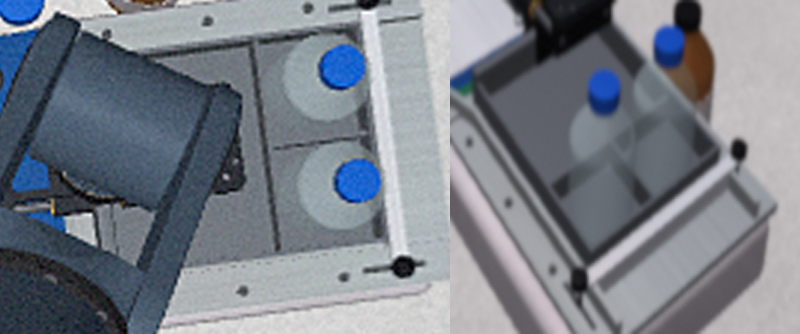

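Call:
play_rows(
  commands=[
    [[0.0001,-0.0005,0],[0,0,0]],
    [[0.0001,-0.001,0],[0,0,0]],
    [[0.0002,-0.0015,0],[0,0,0]],
    [[0.0002,-0.0015,0],[0,0,0]],
  ],
)

```text
time_s: 21.68
position: [0.5273, -0.1155, 0.1336]
tcp_rot: [[-0.134, 0.0, -0.991], [0.991, -0.0, -0.134], [-0.0, -1.0, -0.0]]
force: [-0.2, 0.7, -4.4]
opening: 0.138
```

Call:
play_rows(
  commands=[
    [[0.0001,-0.0005,0],[0,0,0]],
    [[0.0001,-0.001,0],[0,0,0]],
    [[0.0001,-0.001,0],[0,0,0]],
  ],
)

```text
time_s: 22.05
position: [0.5274, -0.1165, 0.1335]
tcp_rot: [[-0.134, 0.0, -0.991], [0.991, -0.0, -0.134], [-0.0, -1.0, -0.0]]
force: [-0.1, 1.8, -4.5]
opening: 0.134
```

Call:
play_rows(
  commands=[
    [[0.0001,-0.0005,0],[0,0,0]],
    [[0.0001,-0.001,0],[0,0,0]],
    [[0.0001,-0.001,0],[0,0,0]],
  ],
)

```text
time_s: 22.42
position: [0.5275, -0.1175, 0.1335]
tcp_rot: [[-0.134, 0.0, -0.991], [0.991, -0.0, -0.134], [-0.0, -1.0, -0.0]]
force: [-0.1, 1.6, -6.0]
opening: 0.141
```

Call:
play_rows(
  commands=[
    [[0.0001,-0.0005,0],[0,0,0]],
    [[0.0001,-0.001,0],[0,0,0]],
    [[0.0001,-0.001,0],[0,0,0]],
  ],
)

```text
time_s: 22.8
position: [0.5275, -0.1177, 0.1335]
tcp_rot: [[-0.134, -0.0, -0.991], [0.991, 0.001, -0.134], [0.001, -1.0, -0.0]]
force: [0.3, 4.8, -5.3]
opening: 0.135
```

Contact: the last 1 mm commanded moved the tray only 0.2 mm and the push rose to 4.8 N, well under 15 N. The tail is about 7 mm inside the near rim. Easing the handle end down.

Call:
play_rows(
  commands=[
    [[0,0,-0.0005],[0,0,0]],
    [[0,0,-0.001],[0,0,0]],
    [[0,0,-0.0015],[0,0,0]],
    [[0,0,-0.002],[0,0,0]],
    [[0,0,-0.0025],[0,0,0]],
    [[0,0,-0.003],[0,0,0]],
    [[0,0,-0.003],[0,0,0]],
  ],
)

```text
time_s: 23.68
position: [0.5277, -0.1175, 0.1307]
tcp_rot: [[-0.134, 0.0, -0.991], [0.991, 0.001, -0.134], [0.001, -1.0, -0.001]]
force: [0.2, 7.3, -3.2]
opening: 0.137
```

Call:
play_rows(
  commands=[
    [[0,0.0003,-0.0004],[0,0,0]],
    [[0,0.0003,-0.0008],[0,0,0]],
    [[0,0.0003,-0.0012],[0,0,0]],
    [[0,0.0003,-0.0016],[0,0,0]],
    [[0,0.0003,-0.0016],[0,0,0]],
  ],
)

```text
time_s: 24.3
position: [0.5279, -0.1175, 0.1295]
tcp_rot: [[-0.134, 0.001, -0.991], [0.991, 0.0, -0.134], [0.0, -1.0, -0.001]]
force: [0.6, 6.6, -1.8]
opening: 0.133
```

```bash
python3 look.py 14; python3 - <<'E'
from h import *
c=load("top14.npz"); u=np.array([-.1305,.9914])
px=lambda u,v:(.66-v/1050,.34-u/1050)
A=[onz(c,proj(c,[np.r_[px(*e),.12]]),.136)[0][:2] for e in ((697,30),(719,190))]
for n in ("top11","top14"):
    c=load(n+".npz"); 
    B=[(a[0],a[1]-.007) for a in A]; m,d,r,k=edge(c,.136,*B,-1,.012); print(n,"bar far edge S",(m@u).round(4),r,k)
E
```

```text
24.3 open 0.1327 p [ 0.5279 -0.1175  0.1295] yaw 7.69 F [ 0.6  6.6 -1.8] M [ 1.12 -0.02 -0.05] X 0.508 S -0.1854
-x wall pt [ 0.4612 -0.256 ] ang -172.3 rms mm 0.26 48 | off from nominal mm 0.36
front pt [ 0.5574 -0.3361] ang 97.64 rms mm 0.2 60 | off from nominal mm -6.62
top11 bar far edge S -0.3962 0.00012307599623196085 49
top14 bar far edge S -0.4128 0.00023939070104405755 60
```

Call:
play_rows(
  commands=[
    [[0,0.0002,-0.0004],[0,0,0]],
    [[0,0.0002,-0.0008],[0,0,0]],
    [[0,0.0002,-0.0012],[0,0,0]],
    [[0,0.0002,-0.0012],[0,0,0]],
  ],
)

```text
time_s: 24.9
position: [0.5279, -0.1175, 0.1294]
tcp_rot: [[-0.134, 0.001, -0.991], [0.991, -0.0, -0.134], [-0.0, -1.0, -0.001]]
force: [-1.3, 6.6, 5.4]
opening: 0.136
```

Call:
play_rows(
  commands=[
    [[0,0.0003,0.0005],[0,0,0]],
    [[0,0.0004,0.0008],[0,0,0]],
    [[0,0.0004,0.0008],[0,0,0]],
  ],
)

```text
time_s: 25.28
position: [0.528, -0.1175, 0.1294]
tcp_rot: [[-0.134, 0.001, -0.991], [0.991, -0.0, -0.134], [-0.001, -1.0, -0.001]]
force: [-1.1, 5.2, 3.7]
opening: 0.135
```

Call:
play_rows(
  commands=[
    [[0,0,0],[0,0,0]],
    [[0,0,0],[0,0,0]],
    [[0,0,0],[0,0,0]],
    [[0,0,0],[0,0,0]],
    [[0,0,0],[0,0,0]],
    [[0,0,0],[0,0,0]],
  ],
  gripper=0.042,
)

```text
time_s: 26.02
position: [0.5276, -0.1175, 0.1285]
tcp_rot: [[-0.134, 0.0, -0.991], [0.991, -0.0, -0.134], [-0.0, -1.0, -0.0]]
force: [-0.4, -0.5, -0.2]
opening: 0.478
```

```bash
python3 look.py 15
```

```text
26.025 open 0.4785 p [ 0.5276 -0.1175  0.1285] yaw 7.7 F [-0.4 -0.5 -0.2] M [-0.03  0.01 -0.01] X 0.5077 S -0.1854
-x wall pt [ 0.461  -0.2537] ang -172.51 rms mm 0.28 49 | off from nominal mm 0.76
front pt [ 0.5593 -0.3359] ang 97.61 rms mm 0.22 57 | off from nominal mm -6.62
```

Released with near-zero forces. Lifting straight up, then moving clear to look.

Call:
play_rows(
  commands=[
    [[0,0,0.01],[0,0,0]],
    [[0,0,0.025],[0,0,0]],
    [[0,0,0.045],[0,0,0]],
    [[0,0,0.065],[0,0,0]],
    [[0,0,0.09],[0,0,0]],
    [[0,0,0.12],[0,0,0]],
    [[0,0,0.15],[0,0,0]],
    [[0,0,0.15],[0,0,0]],
  ],
)

```text
time_s: 27.12
position: [0.5293, -0.1182, 0.2822]
tcp_rot: [[-0.134, 0.007, -0.991], [0.991, -0.003, -0.134], [-0.004, -1.0, -0.007]]
force: [-0.7, 0.5, 0.7]
opening: 0.482
```

Call:
play_rows(
  commands=[
    [[-0.005,0.03,0],[0,0,0]],
    [[-0.01,0.07,0],[0,0,0]],
    [[-0.02,0.11,0],[0,0,0]],
    [[-0.03,0.15,0],[0,0,0]],
    [[-0.045,0.19,0],[0,0,0]],
    [[-0.06,0.23,0],[0,0,0]],
    [[-0.08,0.27,0],[0,0,0]],
    [[-0.1,0.31,0],[0,0,0]],
    [[-0.12,0.35,0],[0,0,0]],
    [[-0.12,0.35,0],[0,0,0]],
  ],
)

```text
time_s: 28.38
position: [0.4052, 0.2342, 0.2779]
tcp_rot: [[-0.138, -0.002, -0.99], [0.99, -0.0, -0.138], [0.0, -1.0, 0.002]]
force: [-0.7, -0.8, 0.3]
opening: 0.481
```

```bash
python3 - <<'E'
from t import *
s=read_state(); print(s["time_s"],s["position"],s["force"])
t=capture("top"); c=capture("side"); np.savez("top16.npz",**t)
tray(t,.528,-.1175,7.5,.117)
P=cloud(t).reshape(-1,3); P0=cloud(load("top0.npz")).reshape(-1,3)
r=np.radians(7.5); y=np.array([-np.sin(r),np.cos(r),0]); x=np.array([np.cos(r),np.sin(r),0]); p=np.array([.528,-.1175,0])
d=P-p; a=d@x; b=d@y+.104
for b0 in (-.02,0,.02,.04,.06,.08): 
    k=(abs(a)<.075)&(abs(b-b0)<.008)&(P[:,2]<.2)&(P[:,2]>.1); print(b0,k.sum(),np.nanmean(P[k,2]).round(4))
k=(abs(a)<.075)&(abs(b-.104)<.003)&(P[:,2]>.14); print("bead top",np.nanmedian(P[k,2]).round(4))
# tail edge vs near rim, and bar
u=y[:2]; q=p[:2]+.006*u
m,dd,rr,n=edge(t,.160,q-.07*x[:2],q+.07*x[:2],1,.008); print("tail S",(m@u).round(4),rr,n)
# bystanders moved? pixel diff
t0=load("top0.npz")["frame"].astype(int); D=abs(t["frame"].astype(int)-t0).max(2)
for n,(u0,v0) in {"flask":(189,168),"amber":(291,155),"cap":(248,166),"yellow":(147,164)}.items(): print(n,np.median(D[v0-14:v0+15,u0-14:u0+15]),np.percentile(D[v0-14:v0+15,u0-14:u0+15],98))
b=cv2.convertScaleAbs(ortho(t,.13,.38,.68,-.40,.02,1100),alpha=1.5)
sd=c["frame"][150:330,150:390,::-1]
cv2.imwrite("pics/f16.png",np.hstack([b,cv2.resize(sd,(330,330),interpolation=2)]))
E
```

```text
28.375 [0.40515523 0.23424093 0.27789526] [-0.70554417 -0.80985956  0.34147721]
-x wall pt [ 0.4586 -0.2366] ang -172.46 rms mm 0.21 60 | off from nominal mm 0.69
front pt [ 0.5501 -0.3372] ang 97.56 rms mm 0.4 48 | off from nominal mm -6.69
-0.02 472 0.1219
0 432 0.1209
0.02 440 0.1208
0.04 438 0.1208
0.06 440 0.1208
0.08 437 0.1207
bead top 0.1606
tail S -0.1776 0.0002777375306536611 60
flask 5.0 15.199999999999932
amber 8.0 24.0
cap 4.0 19.199999999999932
yellow 6.0 23.0
```

View pics/f16.png

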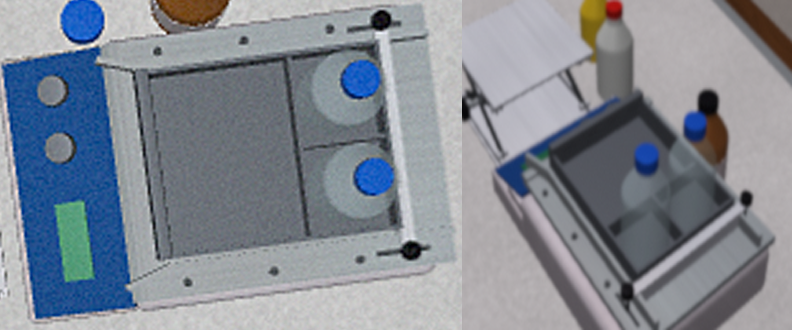

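```bash
python3 - <<'E'
from h import *
u=np.array([-.1305,.9914]); x=np.array([.9914,.1305]); 
for n in ("top14","top15","top16"):
    c=load(n+".npz"); o=np.array([.508,0])@np.array([[0,0],[0,0]])
    # cross wall line at tray y=-30 -> S = -.1795-.140, top z~.15
    q=.508*x+(-.3175)*u
    for sg in (1,-1):
        m,d,r,k=edge(c,.14,q-.06*x,q+.06*x,sg,.01); print(n,sg,"cross wall S",(m@u).round(5),"rms",r.round(5),k)
E
```

```text
top14 1 cross wall S -0.3144 rms 0.00022 60
top14 -1 cross wall S -0.31859 rms 0.00028 60
top15 1 cross wall S -0.31434 rms 0.0003 60
top15 -1 cross wall S -0.31854 rms 0.00025 60
top16 1 cross wall S -0.31434 rms 0.00028 60
top16 -1 cross wall S -0.31864 rms 0.0003 60
```

The cross wall's position agrees to 0.1 mm before release, after release and now, so the tray stayed against the bar. Handing in.

```bash
python3 -c "
from rig import *
print(hand_in())"
```

```text
the job is handed in; nothing more can be done
None
```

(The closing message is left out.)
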